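Slide the drip tray into the water dispenser until its flaps snap shut behind it

ROBOT

A 6-joint arm with a two-finger parallel gripper is mounted at the origin on a cart in front of the work surface, level with it; the furniture and walls round the work are solid. World frame = base frame: x ahead of the robot, y to its left, z up, the work surface at z = 0. Lengths are in m, angles in rad, forces in N, time in s.
With the tool pointing down it reaches from about 0.3 to 0.95 m from the base axis. Payload 3.1 kg.
Tool frame: the origin (TCP) lies at the centre of the arm's flange, where the gripper is bolted on; the fingertips stand 173 mm ahead of it and the grasp point (between the pads) lies 155 mm ahead of it (tip_reach is the distance from the TCP to the fingertips, in m); z points along the fingers, y is the line along which they close (so a half turn about z gives the same grasp; the last joint's range is limited). The gripper opens to 85 mm and grips with 20 to 120 N. Pads are 22 mm wide; open, the fingers measure 114 mm over their backs; the gripper's body (76 mm by 85 mm) begins 54 mm behind the grasp point. The pads swing forward as they close: fully open they stand 13 mm farther back than shut.
Start: joints at [1.093, 0.308, 1.634, -0, 1.2, -0.07], TCP at [0.248, 0.574, 0.405] pointing down, gripper open.
Joint ranges: [-3.06, 3.06], [-0.79, 1.96], [0.05, 2.63], [-1.19, 4.34], [0.05, 2.64], [-2.94, 2.94]. Speed limits (rad/s): [2.79, 2.79, 3.14, 3.14, 3.14, 3.14].

INTERFACE

Orientations are given as [roll, pitch, yaw] about the fixed x, y, z axes, in that order (R = Rz(yaw) Ry(pitch) Rx(roll)).
In Python, from rig import get_state, camera, camera_info, hand_in, tip_reach gives the robot as it stands.
- The arm moves only by the shell command python3 -m handwheel 'ROWS' [FORCE]. ROWS is JSON, a list that holds one entry, the list of rows, each a list of 7 numbers: the opening in per cent of the stroke, from 0 (shut) to 100 (fully open), then the shift along the tool's x, y, z in m, then the turn, a rotation vector about the tool's x, y, z in degrees. A call has 1 to 20 rows; each row is the pose to reach, as a shift and turn from the pose commanded when the call began, along the tool's axes at that moment; what a row does not reach only later rows make up. A row lasts 1/8 s, in which the tool goes at most 62.5 mm and 10.7 degrees, less where a joint would pass 70% of its speed; a pose out of reach is approached as far as the arm can. A call with a gripper value outside its range is refused whole. The fingers move at their own pace and stop on an object; FORCE is the grip in N (left out, the last holds). Time passes only in rows, so rows that repeat a pose let the fingers close. It gives the time, the measured TCP pose, the force, the opening and the grip force at its end, in the units of the state.
- get_state(): the state, without advancing time (a new reading comes with each control period).
- camera(name): name is "side" or "top" or "wrist"; returns the picture (420x560x3 uint8, red, green, blue); there is no depth.
- camera_info(name): a dict with "vertical_fov" (degrees; the focal length in pixels is half the picture's height over the tangent of half this angle, whatever the lens; pixels are square), "cx", "cy" (the principal point, pixels), "cam_to_world" (4x4, takes a point from camera to world coordinates); the wrist camera has in their place "mount" (4x4, takes a point from camera to tool coordinates, whose origin is the TCP and whose axes are the flange's). Camera axes: x right, y up, looking along -z (the intrinsics and any distortion apply to the point x, -y, -z); pixel columns grow to the right and rows downward; lengths in m; the calibration is good to about 2 mm. A picture is of the moment at which its call begins: read the wrist's pose just before it. camera_info takes no time and is no camera call.
- hand_in(): hands the job in; it is judged then, once.
The state is a dict: "clock": time; "qpos": joint angles; "qvel": joint speeds; "joint_efforts": joint torques, N m; "tcp_pos": TCP position; "tool_rot": TCP orientation; "wrist_force": force on the tool from outside, world axes, zero at the start; "wrist_torque": the same for the moment, N m; "finger_gap": finger opening in m; "grip_force": force on a finger pad.
Only numpy, scipy, OpenCV 4.12 (cv2) and the standard library are available. Lean on these libraries where they do the work, as an engineer would, in place of code of your own. Each camera call takes 0.05 s, during which the arm holds its last target. There are 200 camera calls.

TASK

Put the loose grey drip tray back into the water dispenser: enter its bay end-on from the open mouth, slide it along under the side lips, and press it gently but fully home against the spring at the back until both sprung flaps have snapped shut behind it. Leave the tray latched there, and do not disturb the mug, the glass or the sardine tin.

Things in the scene. Friction and masses are not known exactly. Their poses are not given: they have to be found in the camera images.
- drip_tray: Loose flat grey plastic tray with a ribbed top, 62 mm (its x) by 104 mm (its y, the long axis) by 8 mm high, about 0.06 kg, lying right way up on the table. Origin: centre of its underside; z up. Its two ends are alike, so either may go in first. Its long sides can be pinched from above with the fingertips; its end can be pushed with closed fingers.
- dispenser: Fixed water dispenser: white column 110 mm wide, 250 high plus clear tank (312 in all); in front of it a low grey tray bay, open at top and mouth, no floor (tray slides on the table). Origin: on the table, middle of the mouth; x into the bay (push this way), y left looking in, z up. Column face at x = 160 mm; a steel spout overhangs x = 119 to 160 mm, 195 mm above the table.
- track (a point): Fixed point of the bay, on the table at x = 50, y = 0 mm of the dispenser (same axes), where the track begins. Walls 18 mm high, x = 50 to 160 mm, inner faces y = +/-32.8 mm, outer +/-51.5, with lips overhanging 7.8 mm, undersides 12 mm above the table; 50 mm open slot between. Mouth (x = 0 to 8) 67 mm wide; flared cheeks before it reach x = -22 mm (about 90 mm wide there).
- bay_back (a point): Fixed point of the bay, on the table at x = 126, y = 0 mm of the dispenser: rest place of the sprung buffer plate (about 450 N/m) that the tray's leading end meets. It gives up to 20 mm, then stops hard (tray's trailing end at x = 42 mm, about 9 N of spring). Let go, it presses the tray back onto the flap tips: latched, the tray's origin is at about x = 85 mm.
- flap_left (a joint): Steel flap at the bay's +y wall: 0 rad = shut (sprung to rest), about 0.7 = folded into the wall. Upright pin at x = 12, y = 37.5 mm of the dispenser; 26 mm long, 4 thick, 2 to 16 mm above the table. Shut, it slants inward, tip at about x = 32, y = 21 mm. The tray pushes it aside (a few N); it springs back once the trailing end is past about x = 39 mm and bars the way out.
- flap_right (a joint): The like flap at the bay's -y wall (mirror image; 38 mm between the tips when both are shut): 0 rad = shut (sprung to rest), about 0.7 = folded into the wall by the passing tray.
- mug: Loose purple mug, 90 mm wide, 95 mm high, at the right of the table; origin: centre of its underside. Leave alone.
- glass: Loose clear tumbler, 77 mm wide, 99 mm high, at the left of the table; origin: centre of its underside. Leave alone.
- sardine_tin: Loose flat closed tin, 63 x 105 x 26 mm, at the back edge of the table; origin: centre of its underside. Leave alone.
Things that resemble listed ones, but are neither listed nor needed, are in the scene too. Leave any orange look-alike of the drip_tray alone.

How it is judged:
By the outcome, as a careful person would: the job done as asked, in the order asked, and still so for the second after the job is handed in, with the robot touching nothing.
It also fails if it takes over 51 s, if anything falls off the work surface, if the arm or the gripper's body presses on something with over 40 N, if the wrist force passes 120 N, or if a joint passes its speed limit or range.

## Working session

There is one attempt and no reset: what is moved stays moved. The work goes in short steps, Python scripts to look and compute and a shell command to move; the robot and the scene stay as the last step left them, time stands still between calls to the robot, and variables do not carry over. Pictures are saved under pics/ and viewed, at most 10 in all, crops included, and the job is handed in when it is done.

```bash
ls; mkdir -p pics; python3 - <<'E'
from rig import *
import cv2,json
s=get_state();print(s)
for n in("side","top","wrist"):
    print(n,camera_info(n))
for n in("top","side"):
    cv2.imwrite(f"pics/{n}0.png",cv2.cvtColor(camera(n),cv2.COLOR_RGB2BGR))
E
```

```text
pics
{'clock': 0.0, 'qpos': array([ 1.09330966e+00,  3.08995087e-01,  1.63520244e+00,  2.73562252e-05,
        1.19973317e+00, -6.96704192e-02]), 'qvel': array([ 0.00252009,  0.00109071, -0.00034302, -0.00093218,  0.00092159,
        0.00167137]), 'joint_efforts': array([ 8.18372573e-04, -4.15248477e+01, -2.76668519e+01, -1.06484140e-04,
        1.01279392e-02, -7.73961972e-06]), 'tcp_pos': array([0.24768304, 0.57335426, 0.40344524]), 'tool_rot': array([-3.13926205e+00, -1.88170190e-04,  2.73376624e+00]), 'wrist_force': array([ 0.32652244, -0.00874421,  0.47003584]), 'wrist_torque': array([ 0.00444409, -0.01838286,  0.02084934]), 'grip_force': 0.0, 'finger_gap': 0.08532963901555495}
side {'vertical_fov': 42.34865887892173, 'cx': 282.79033709879985, 'cy': 197.90732338897433, 'cam_to_world': array([[ 0.99818105,  0.04125805, -0.04395877,  0.55621603],
       [-0.05927493,  0.53854824, -0.84050715, -1.31314448],
       [-0.01100377,  0.84158396,  0.54001421,  0.88147522],
       [ 0.        ,  0.        ,  0.        ,  1.        ]])}
top {'vertical_fov': 54.920604780237994, 'cx': 277.5443739547725, 'cy': 207.61291944666988, 'cam_to_world': array([[ 0.01823632,  0.98929648, -0.14477541,  0.47924607],
       [-0.99956552,  0.02139286,  0.02027611,  0.02499605],
       [ 0.02315625,  0.14434275,  0.98925677,  1.06413738],
       [ 0.        ,  0.        ,  0.        ,  1.        ]])}
wrist {'vertical_fov': 67.83519937196344, 'cx': 278.5621986286733, 'cy': 207.46783644857493, 'mount': array([[ 9.98197036e-04,  9.54833675e-01,  2.97139119e-01,
         7.60592147e-02],
       [ 9.99999362e-01, -1.11037660e-03,  2.08752638e-04,
         1.75689086e-04],
       [ 5.29260375e-04,  2.97138721e-01, -9.54834174e-01,
         3.03060678e-02],
       [ 0.00000000e+00,  0.00000000e+00,  0.00000000e+00,
         1.00000000e+00]])}
```

View pics/top0.png

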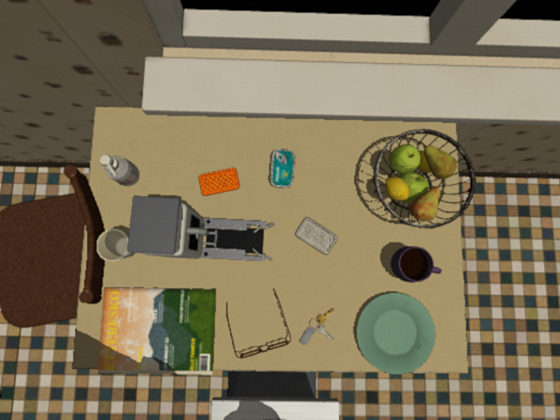

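View pics/side0.png

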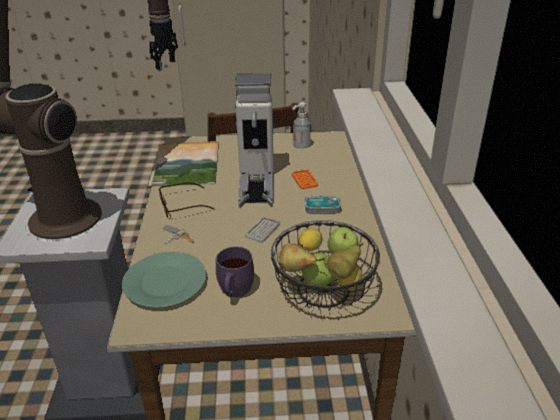

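Candidates in the top view are the grey ribbed tray at (316,235), the orange look-alike at (219,181) and the teal tin at (282,167). I choose the grey one. The bay mouth is at about (270,240), opening to the right (world -y). Next is a close crop of both.

```bash
cat > h.py <<'E'
import numpy as np
from rig import *
def ray(cam,u,v,z,h=420):
    i=camera_info(cam);f=h/2/np.tan(np.radians(i['vertical_fov'])/2)
    T=i['cam_to_world'];d=T[:3,:3]@np.array([(u-i['cx'])/f,-(v-i['cy'])/f,-1]);o=T[:3,3]
    return o+d*(z-o[2])/d[2]
E
python3 - <<'E'
import cv2
im=cv2.imread("pics/top0.png")[205:275,195:345]
cv2.imwrite("pics/c0.png",cv2.resize(im,None,fx=5.3333,fy=5.3333,interpolation=cv2.INTER_CUBIC))
E
```

```text
(no output)
```

View pics/c0.png

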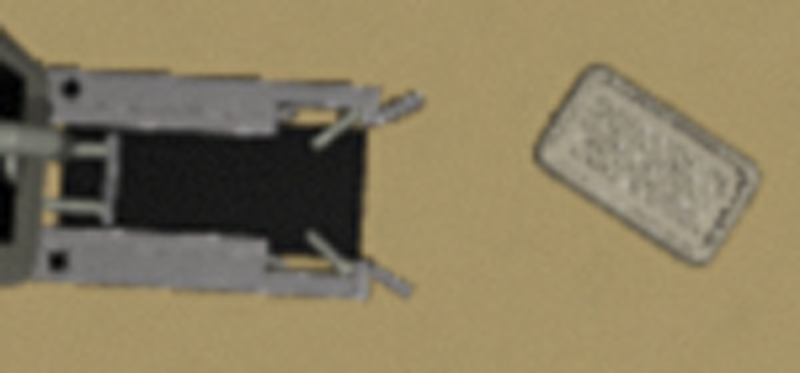

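The crop confirms the grey ribbed tray: corners near (535,155), (597,63), (760,175) and (705,267). The bay's lips start at (279,132) and (268,242), and the flap tips are at (317,146) and (310,235).

```bash
python3 - <<'E'
from h import *
def c(u,v,z): return ray("top",195+(u+.5)/5.3333-.5,205+(v+.5)/5.3333-.5,z)
for n,p in dict(trL=(535,155,.006),trT=(597,63,.006),trR=(760,175,.006),trB=(705,267,.006),ctr=(649,165,.008),lipT=(279,132,.018),lipB=(268,242,.018),outT=(380,88,.018),outB=(368,298,.018),outT2=(50,68,.018),outB2=(42,280,.018),tipT=(317,146,.016),tipB=(310,235,.016),floorT=(365,128,0),floorB=(359,260,0),chT=(424,100,.018),chB=(411,292,.018)).items(): print(n,c(*p).round(4))
a=[c(*p)[:2] for p in((535,155,.006),(597,63,.006),(760,175,.006),(705,267,.006))]
print([np.linalg.norm(a[i]-a[i-1]) for i in range(4)])
E
```

```text
trL [ 0.566  -0.0435  0.006 ]
trT [ 0.6123 -0.0737  0.006 ]
trR [ 0.5584 -0.1546  0.006 ]
trB [ 0.5128 -0.1275  0.006 ]
ctr [ 0.5621 -0.0996  0.008 ]
lipT [0.5737 0.0819 0.018 ]
lipB [0.5204 0.0857 0.018 ]
outT [0.5962 0.0334 0.018 ]
outB [0.4945 0.0369 0.018 ]
outT2 [0.6027 0.1942 0.018 ]
outB2 [0.5002 0.1934 0.018 ]
tipT [0.5674 0.0634 0.016 ]
tipB [0.5243 0.0656 0.016 ]
floorT [0.5782 0.0405 0.    ]
floorB [0.5132 0.0419 0.    ]
chT [0.5908 0.0118 0.018 ]
chB [0.4978 0.0162 0.018 ]
[np.float64(0.09938445462709732), np.float64(0.05525296238065795), np.float64(0.09719988602218214), np.float64(0.053042224096736146)]
```

```bash
python3 -m handwheel '[[[100,-0.291,-0.391,0,0,0,40],[100,-0.291,-0.391,0,0,0,40],[100,-0.291,-0.391,0,0,0,40],[100,-0.291,-0.391,0,0,0,40],[100,-0.291,-0.391,0,0,0,60],[100,-0.291,-0.391,0,0,0,70],[100,-0.291,-0.391,0,0,0,80],[100,-0.291,-0.391,0,0,0,90],[100,-0.548,-0.532,0,0,0,100],[100,-0.548,-0.532,0,0,0,100],[100,-0.548,-0.532,0,0,0,100],[100,-0.548,-0.532,0,0,0,100],[100,-0.548,-0.532,0,0,0,100],[100,-0.548,-0.532,0,0,0,100],[100,-0.548,-0.532,0,0,0,100]]]' 40
python3 - <<'E'
from rig import *
import cv2,numpy as np
s=get_state();print({k:s[k] for k in('qpos','tcp_pos','tool_rot')})
cv2.imwrite("pics/w1.png",cv2.cvtColor(camera("wrist"),cv2.COLOR_RGB2BGR))
E
```

```text
clock: 1.98
tcp_pos: [0.5394, -0.1317, 0.4038]
tool_rot: [-3.139, 0.0, 0.988]
wrist_force: [-0.4, 0.0, -0.3]
finger_gap: 0.0853
grip_force: 0.0
{'qpos': array([-3.17953719e-01,  1.76073471e-01,  1.79980816e+00,  4.24919984e-04,
        1.16814601e+00,  2.64558557e-01]), 'tcp_pos': array([ 0.53938312, -0.13166712,  0.40382129]), 'tool_rot': array([-3.13914023e+00,  2.59774699e-04,  9.88117386e-01])}
```

View pics/w1.png

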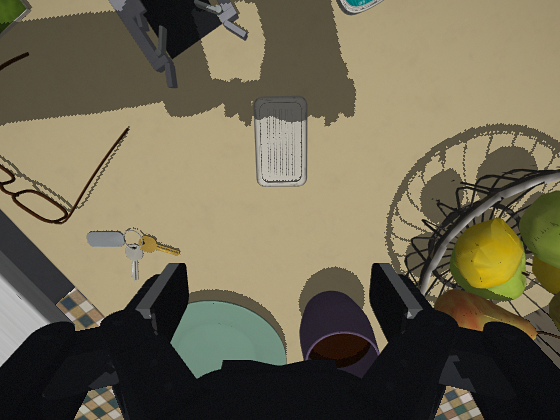

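The wrist view shows the tray at columns 254–307 and rows 97–187, aligned with the tool. The mouth cheeks are at about (172,85) and (245,38).

```bash
cat >> h.py <<'E'
from scipy.spatial.transform import Rotation as Ro
def wray(s,u,v,z):
    i=camera_info("wrist");f=210/np.tan(np.radians(i['vertical_fov'])/2)
    T=np.eye(4);T[:3,:3]=Ro.from_euler('xyz',s['tool_rot']).as_matrix();T[:3,3]=s['tcp_pos'];T=T@i['mount']
    d=T[:3,:3]@np.array([(u-i['cx'])/f,-(v-i['cy'])/f,-1]);o=T[:3,3]
    return o+d*(z-o[2])/d[2]
E
python3 - <<'E'
from h import *
s=get_state()
P=[wray(s,*p,.006)[:2] for p in((254,97),(307,97),(305.5,187),(256.5,187))]
print(np.round(P,4),[np.linalg.norm(P[i]-P[i-1]).round(4) for i in range(4)])
c=np.mean(P,0);a=(P[0]+P[1]-P[2]-P[3]);print(c,np.degrees(np.arctan2(a[1],a[0])))
print('cheeks',wray(s,172,85,.018),wray(s,245,38,.018))
print('mug',ray("top",412,263,.095),'rim left',ray("top",391,263,.095))
E
```

```text
[[ 0.565  -0.0406]
 [ 0.6142 -0.0729]
 [ 0.5587 -0.1592]
 [ 0.5092 -0.1267]] [np.float64(0.1026), np.float64(0.0589), np.float64(0.1026), np.float64(0.0592)]
[ 0.56180521 -0.09981587] 57.16255129586485
cheeks [0.49946073 0.01632779 0.018     ] [0.59012743 0.0103579  0.018     ]
mug [ 0.49399995 -0.31936378  0.095     ] rim left [ 0.49306609 -0.26873506  0.095     ]
```

```bash
python3 -m handwheel '[[[100,-0.001,0.0017,0.06,0,0,-0.6],[100,-0.001,0.0017,0.12,0,0,-0.6],[100,-0.001,0.0017,0.17,0,0,-0.6],[100,-0.001,0.0017,0.20,0,0,-0.6],[100,-0.001,0.0017,0.22,0,0,-0.6],[100,-0.001,0.0017,0.232,0,0,-0.6],[100,-0.001,0.0017,0.232,0,0,-0.6],[60,-0.001,0.0017,0.232,0,0,-0.6],[60,-0.001,0.0017,0.232,0,0,-0.6],[60,-0.001,0.0017,0.232,0,0,-0.6],[60,-0.001,0.0017,0.232,0,0,-0.6],[60,-0.001,0.0017,0.232,0,0,-0.6]]]' 30
```

```text
clock: 3.52
tcp_pos: [0.5418, -0.1341, 0.1744]
tool_rot: [3.139, -0.001, 0.999]
wrist_force: [-0.6, 1.1, 6.5]
finger_gap: 0.0598
grip_force: 32.1
```

```bash
python3 -m handwheel '[[[60,0,0,-0.003,0,0,0],[60,0.006,-0.004,-0.004,0,0,-6],[60,0.012,-0.008,-0.004,0,0,-12],[60,0.017,-0.012,-0.004,0,0,-18],[60,0.0226,-0.0167,-0.004,0,0,-24],[60,0.0226,-0.0167,-0.004,0,0,-30.6],[60,0.0226,-0.0167,-0.002,0,0,-30.6],[60,0.0226,-0.0167,-0.002,0,0,-30.6]]]' 30
python3 - <<'E'
from rig import *
import cv2
s=get_state();print({k:s[k] for k in('qpos','tcp_pos','tool_rot')})
cv2.imwrite("pics/w2.png",cv2.cvtColor(camera("wrist"),cv2.COLOR_RGB2BGR))
im=cv2.cvtColor(camera("top"),cv2.COLOR_RGB2BGR)[205:275,195:345];cv2.imwrite("pics/t2.png",cv2.resize(im,None,fx=5.3333,fy=5.3333,interpolation=cv2.INTER_CUBIC))
E
```

```text
clock: 4.53
tcp_pos: [0.539, -0.1057, 0.1746]
tool_rot: [-3.141, -0.0, 1.531]
wrist_force: [1.0, -0.2, -0.7]
finger_gap: 0.0597
grip_force: 32.4
{'qpos': array([-2.72982290e-01,  4.93730340e-01,  1.92891111e+00,  9.90249586e-05,
        7.19110309e-01, -2.33464875e-01]), 'tcp_pos': array([ 0.53897454, -0.10571508,  0.17456496]), 'tool_rot': array([-3.14145295e+00, -1.00257086e-04,  1.53120439e+00])}
```

View pics/w2.png

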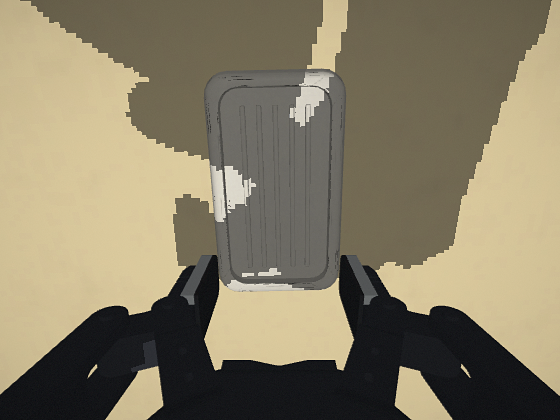

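The tray is held squarely: its leading corners are near (205,85) and (346,85), and the sides at the bottom are near (218,275) and (341,275).

```bash
python3 - <<'E'
from h import *
s=get_state()
P=[wray(s,*p,.007)[:2] for p in((204.5,95),(346,95),(342,270),(217,270),(275,69))]
print(np.round(P,4));m=(P[0]+P[1])/2;n=(P[2]+P[3])/2;a=m-n
print(m,n,np.degrees(np.arctan2(a[1],a[0])),np.linalg.norm(P[0]-P[1]),np.linalg.norm(P[2]-P[3]))
E
```

```text
[[ 0.5114 -0.0226]
 [ 0.5699 -0.0248]
 [ 0.5701 -0.1058]
 [ 0.5087 -0.1035]
 [ 0.541  -0.0138]]
[ 0.54064658 -0.02371198] [ 0.53939903 -0.10465959] 89.11703774179564 0.05859183764360536 0.06138708443900662
```

```bash
python3 -m handwheel '[[[60,0.01,0.0018,0,0,0,0.6],[60,0.02,0.0018,0,0,0,0.6],[60,0.03,0.0018,0,0,0,0.6],[60,0.038,0.0018,0,0,0,0.6],[60,0.046,0.0018,0,0,0,0.6],[60,0.054,0.0018,0,0,0,0.6],[60,0.062,0.0018,0,0,0,0.6],[60,0.062,0.0018,0,0,0,0.6]]]' 30
python3 - <<'E'
from rig import *
import cv2
im=cv2.cvtColor(camera("wrist"),cv2.COLOR_RGB2BGR);cv2.imwrite("pics/w3.png",im)
E
```

```text
clock: 5.62
tcp_pos: [0.5431, -0.0432, 0.1746]
tool_rot: [-3.141, -0.0, 1.523]
wrist_force: [-0.5, 0.7, 0.9]
finger_gap: 0.0597
grip_force: 32.4
```

View pics/w3.png

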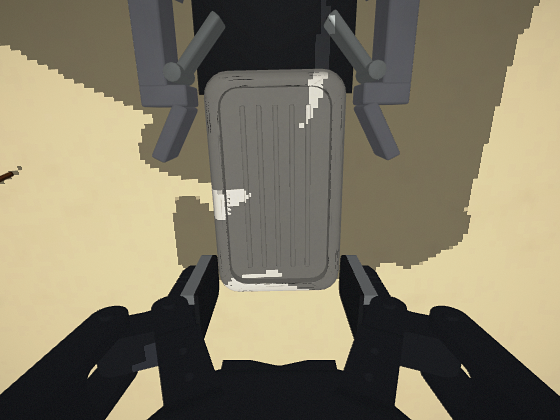

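The tray is centred in the mouth. The flap pins are at (173,71) and (377,70), so their midpoint of 275 matches the tray's leading edge. I'll continue inserting.

```bash
python3 -m handwheel '[[[60,0.006,0,0,0,0,0],[60,0.012,0,0,0,0,0],[60,0.018,0,0,0,0,0],[60,0.024,0,0,0,0,0],[60,0.030,0,0,0,0,0],[60,0.035,0,0,0,0,0],[60,0.038,0,0,0,0,0],[60,0.038,0,0,0,0,0]]]' 30
python3 - <<'E'
from rig import *
import cv2
im=cv2.cvtColor(camera("wrist"),cv2.COLOR_RGB2BGR);cv2.imwrite("pics/w4.png",im)
E
```

```text
clock: 6.68
tcp_pos: [0.545, -0.0054, 0.1747]
tool_rot: [-3.141, -0.001, 1.522]
wrist_force: [-0.1, 0.9, -0.3]
finger_gap: 0.0596
grip_force: 32.4
```

View pics/w4.png

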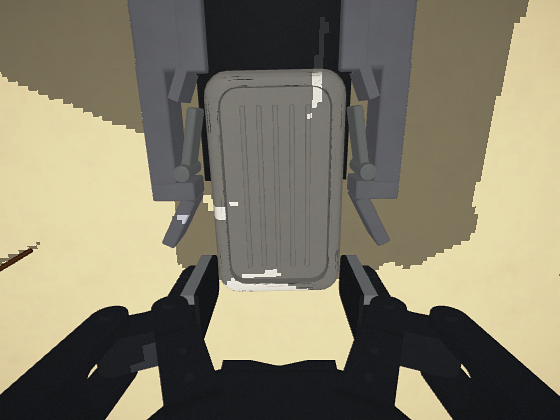

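```bash
python3 -m handwheel '[[[100,0,0,0,0,0,0],[100,0,0,0,0,0,0],[100,0,0,0,0,0,0],[100,0,0,-0.03,0,0,0],[100,0,0,-0.07,0,0,0],[0,-0.02,0,-0.07,0,0,10],[0,-0.042,-0.001,-0.07,0,0,20],[0,-0.042,-0.001,-0.07,0,0,30],[0,-0.042,-0.001,-0.07,0,0,40],[0,-0.042,-0.001,-0.07,0,0,50],[0,-0.042,-0.001,-0.07,0,0,60],[0,-0.042,-0.001,-0.07,0,0,70],[0,-0.042,-0.001,-0.07,0,0,80],[0,-0.042,-0.001,-0.07,0,0,89.5],[0,-0.042,-0.001,-0.05,0,0,89.5],[0,-0.042,-0.001,-0.03,0,0,89.5],[0,-0.042,-0.001,-0.015,0,0,89.5],[0,-0.042,-0.001,-0.004,0,0,89.5],[0,-0.042,-0.001,-0.002,0,0,89.5],[0,-0.042,-0.001,-0.002,0,0,89.5]]]' 30
python3 - <<'E'
from rig import *
import cv2
print(get_state()['qpos'])
a=cv2.cvtColor(camera("wrist"),cv2.COLOR_RGB2BGR)
b=cv2.cvtColor(camera("top"),cv2.COLOR_RGB2BGR)[190:290,180:340]
b=cv2.resize(b,(400,250),interpolation=cv2.INTER_CUBIC);a=cv2.resize(a,(400,300))
c=cv2.cvtColor(camera("side"),cv2.COLOR_RGB2BGR)[110:260,190:330]
c=cv2.resize(c,(400,429),interpolation=cv2.INTER_CUBIC)
import numpy as np
o=np.zeros((600,800,3),np.uint8);o[:300,:400]=a;o[300:550,:400]=b;o[:429,400:]=c
cv2.imwrite("pics/m5.png",o)
E
```

```text
clock: 9.22
tcp_pos: [0.5422, -0.0478, 0.1768]
tool_rot: [3.142, -0.0, -0.04]
wrist_force: [0.2, 0.4, -0.3]
finger_gap: 0.0001
grip_force: 0.0
[-1.67896052e-01  4.82665522e-01  1.94071175e+00  1.85491881e-05
  7.17834278e-01  1.44242312e+00]
```

View pics/m5.png

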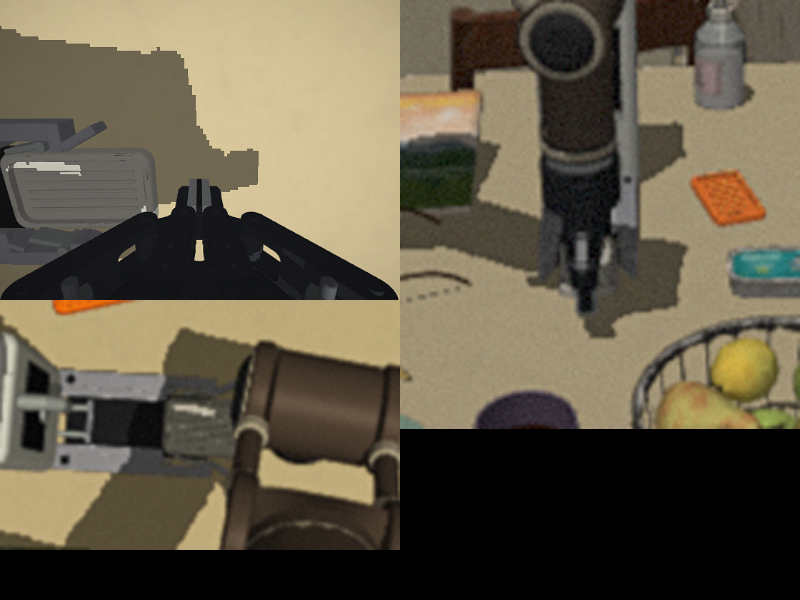

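The tray end is straight ahead of the closed fingers (tray end at column 157, fingers at about 186 in the wrist panel), and the tray sits in the mouth. Now pushing along -tool y.

```bash
python3 -m handwheel '[[[0,0,-0.008,0,0,0,0],[0,0,-0.014,0,0,0,0],[0,0,-0.019,0,0,0,0],[0,0,-0.024,0,0,0,0],[0,0,-0.029,0,0,0,0],[0,0,-0.034,0,0,0,0],[0,0,-0.039,0,0,0,0],[0,0,-0.044,0,0,0,0],[0,0,-0.049,0,0,0,0],[0,0,-0.054,0,0,0,0],[0,0,-0.059,0,0,0,0],[0,0,-0.064,0,0,0,0],[0,0,-0.069,0,0,0,0],[0,0,-0.074,0,0,0,0],[0,0,-0.079,0,0,0,0],[0,0,-0.083,0,0,0,0],[0,0,-0.083,0,0,0,0]]]'
```

```text
clock: 11.5
tcp_pos: [0.5452, 0.0357, 0.1766]
tool_rot: [-3.141, -0.0, -0.039]
wrist_force: [-0.6, 0.4, -0.2]
finger_gap: 0.0003
grip_force: 0.0
```

```bash
python3 -m handwheel '[[[0,0,-0.004,0,0,0,0],[0,0,-0.008,0,0,0,0],[0,0,-0.012,0,0,0,0],[0,0,-0.012,0,0,0,0]]]'
```

```text
clock: 12.0
tcp_pos: [0.5457, 0.0476, 0.1766]
tool_rot: [-3.141, 0.0, -0.039]
wrist_force: [-0.1, -0.7, 0.4]
finger_gap: 0.0001
grip_force: 0.0
```

```bash
python3 -m handwheel '[[[0,0,-0.003,0,0,0,0],[0,0,-0.006,0,0,0,0],[0,0,-0.008,0,0,0,0],[0,0,-0.008,0,0,0,0]]]'
```

```text
clock: 12.5
tcp_pos: [0.5461, 0.0551, 0.1767]
tool_rot: [3.141, -0.0, -0.039]
wrist_force: [-0.3, -2.3, -0.2]
finger_gap: -0.0001
grip_force: 1.2
```

```bash
python3 -m handwheel '[[[0,0,-0.002,0,0,0,0],[0,0,-0.004,0,0,0,0],[0,0,-0.004,0,0,0,0]]]'
```

```text
clock: 12.88
tcp_pos: [0.5462, 0.0591, 0.1767]
tool_rot: [3.141, -0.0, -0.039]
wrist_force: [0.4, -5.0, -0.9]
finger_gap: -0.0001
grip_force: 2.2
```

```bash
python3 -m handwheel '[[[0,0,-0.002,0,0,0,0],[0,0,-0.004,0,0,0,0],[0,0,-0.006,0,0,0,0],[0,0,-0.006,0,0,0,0]]]'
```

```text
clock: 13.38
tcp_pos: [0.5465, 0.0647, 0.1766]
tool_rot: [3.14, 0.0, -0.039]
wrist_force: [-0.4, -7.1, -0.7]
finger_gap: -0.0001
grip_force: 3.2
```

```bash
python3 -m handwheel '[[[0,0,-0.001,0,0,0,0],[0,0,-0.0025,0,0,0,0],[0,0,-0.0025,0,0,0,0]]]'
```

```text
clock: 13.75
tcp_pos: [0.5466, 0.0669, 0.1767]
tool_rot: [3.14, 0.0, -0.039]
wrist_force: [0.3, -8.1, -0.6]
finger_gap: 0.0
grip_force: 3.7
```

```bash
python3 -m handwheel '[[[0,0,-0.001,0,0,0,0],[0,0,-0.0015,0,0,0,0],[0,0,-0.0015,0,0,0,0]]]'
python3 - <<'E'
from rig import *
import cv2
b=cv2.cvtColor(camera("wrist"),cv2.COLOR_RGB2BGR);cv2.imwrite("pics/w6.png",b)
E
```

```text
clock: 14.12
tcp_pos: [0.5466, 0.0683, 0.1766]
tool_rot: [3.14, 0.0, -0.039]
wrist_force: [0.5, -8.3, -0.3]
finger_gap: 0.0003
grip_force: 4.0
```

View pics/w6.png

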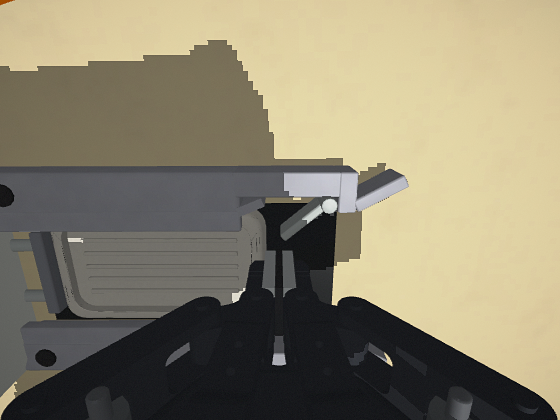

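The flap on the visible side has snapped shut at (310,218), clear of the tray end at column 266. The other flap is hidden, so I'll push slightly more and then back off. On the way out the fingers fit between the 38 mm tips, but going straight up through the 50 mm slot is safer.

```bash
python3 -m handwheel '[[[0,0,-0.0007,0,0,0,0],[0,0,-0.0015,0,0,0,0],[0,0,-0.0015,0,0,0,0]]]'
```

```text
clock: 14.55
tcp_pos: [0.5466, 0.0697, 0.1766]
tool_rot: [3.139, 0.0, -0.039]
wrist_force: [0.7, -8.0, -0.8]
finger_gap: -0.0001
grip_force: 4.2
```

```bash
python3 -m handwheel '[[[0,0,0.004,0,0,0,0],[0,0,0.008,0,0,0,0],[0,0,0.012,0,0,0,0],[0,0,0.015,0,0,0,0],[0,0,0.015,-0.03,0,0,0],[0,0,0.015,-0.07,0,0,0],[0,0,0.015,-0.12,0,0,0],[0,0,0.06,-0.17,0,0,0],[0,0,0.11,-0.2,0,0,0],[0,0,0.16,-0.2,0,0,0],[0,0,0.2,-0.2,0,0,0],[0,0,0.2,-0.2,0,0,0],[0,0,0.2,-0.2,0,0,0]]]'
python3 - <<'E'
from rig import *
import cv2,numpy as np
b=cv2.cvtColor(camera("top"),cv2.COLOR_RGB2BGR)
o=np.zeros((600,800,3),np.uint8)
o[:373]=cv2.resize(b[205:275,195:345],(800,373),interpolation=cv2.INTER_CUBIC)
o[373:,:302]=cv2.resize(b,(302,227))
w=cv2.cvtColor(camera("wrist"),cv2.COLOR_RGB2BGR);o[373:,302:604]=cv2.resize(w,(302,227))
cv2.imwrite("pics/m7.png",o)
E
```

```text
clock: 16.18
tcp_pos: [0.5386, -0.1286, 0.3764]
tool_rot: [-3.14, 0.0, -0.04]
wrist_force: [0.3, -0.3, 0.1]
finger_gap: -0.0002
grip_force: 0.0
```

View pics/m7.png

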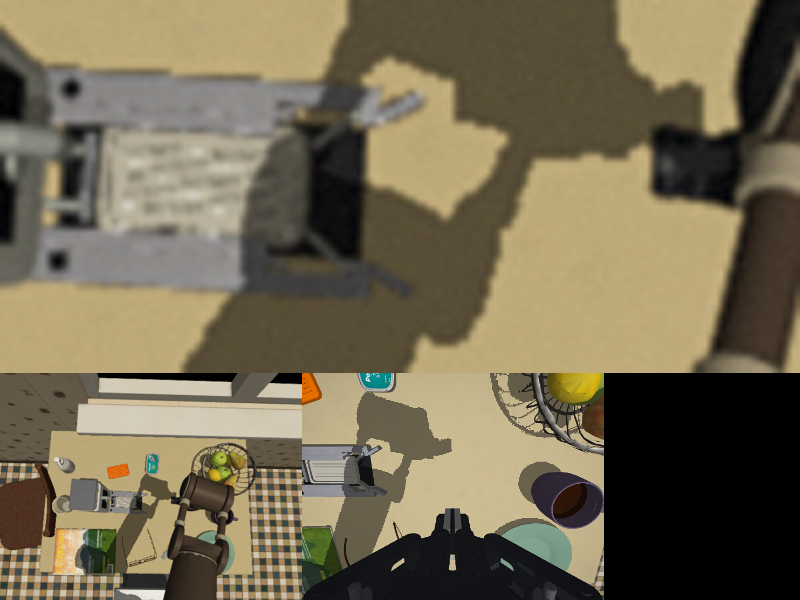

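The tray lies under the lips with its trailing end at about column 310, resting on both flap tips at (317,146) and (308,234), the same tip positions as when shut at the start. The buffer is pushed back from about column 110 to 92. The mug, glass and tin are where they were, and the robot is clear.

```bash
python3 -c "
from rig import *
print(hand_in())"
```

```text
the job is handed in; nothing more can be done
None
```

The grey drip tray is latched in the dispenser bay with both flaps shut behind it, and the mug, glass and sardine tin were not touched; I handed the job in at about 16 s on the robot's clock.

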